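# Lock a clamping jig's bar with a linchpin and its sprung ring

## Task

Lock the blue clamping jig with the orange-headed linchpin: from the robot's side, slide the pin through the square cross-hole of the upright lock bar until its orange head is fully home against the bar, with its ring still folded back. Then let go, swing the ring up and over the top of the bar and press its red tab down until the ring snaps past the pin's tip and stays locked. The bar stands raised by an unknown amount, up to about three centimetres, so find its height by feel; push gently throughout and leave everything else where it is.

Things in the scene. Friction and masses are not known exactly. Their poses are not given: they have to be found in the camera images.
- linchpin: Linchpin, about 190 g, lying flat on the table (z = 0). Origin: on the underside of its head, under the ring's hinge (a foot reaches 12 mm behind it). x runs along the pin to its tip, z up. The pin's centre line and the ring's hinge line (along y, at x = 0) are 9 mm above the origin. Brass shank 10 mm square from x = 27 to 52 mm, then narrowing to a rounded nose ending at x = 61.5 mm.
- head (a point): centre of the linchpin's orange head, the place to grip (across the pin's y): 22 mm long in x (5 to 27 mm from the hinge), 14 mm wide, 24 mm high, 0 to 24 mm above the pin's underside. Its front face, 11 mm ahead of this point, is the shoulder that stops against the bar. Point: 16 mm ahead of and 12 mm above the linchpin's origin.
- ring (a joint): ring angle, rad: 0 = folded straight back from the tip, 1.57 upright, 3.14 level over the pin, stop at 3.26. Starts at 0.3 to 0.8; stays where left (friction 0.03 N m; may sink slowly). From about 3.03 the sprung bow rides over the nose, taking several newtons (under 12) down on the tab; from about 3.2 it has snapped in. Loop of 6 mm wire, 43 mm wide over all, its end bow 62 mm from the hinge.
- thumb_tab: red tab on the ring's end, 22 mm long, 18 mm wide, 5 mm thick, from 63 to 85 mm from the ring's hinge; it can be pinched across its width. Origin: on it, 77 mm from the hinge, at mid thickness. Its x axis points to the hinge; its z axis is up while the ring is folded back and down once swung over. It gives up to 6 mm outwards on the ring's spring.
- jig: jig fixed on the table: blue base 160 x 110 x 12 mm, yellow strap (x -58 to 72 mm, 44 mm wide, top at 62 mm) over a bright tube; a dark upright lock bar 22 mm square rises through it at the origin. Origin: at table height on the bar's centre line; x points the way the pin is pushed (away from the robot). Pin home: its origin at x = -38 mm, 9 mm below the hole's centre, x axes parallel (let go, it droops up to 0.11 rad).
- bar_top (a point): where the centre of the lock bar's top would be with the bar fully lowered, 94 mm above the table. The real bar stands raised by 4 to 32 mm above this (how much is not measured), held fast there by stiff friction: gentle pushes (under 50 N) do not shift it. The hole's centre is always 14 mm below the bar's real top.
- hole (a point): where the centre of the hole's mouth (in the bar's face on the robot's side, 11 mm from the bar's centre line) would be with the bar fully lowered: 80 mm above the table. The real mouth is straight above, 4 to 32 mm higher. The hole runs along the jig's x right through the bar (22 mm); 11.6 mm square, with a 1.5 mm bevel at the mouth.
- tape_measure: bystander: steel tape measure, 80 x 34 x 58 mm, red round badge on both sides
- hammer: bystander: hammer, 280 mm long, lying flat
- marker: bystander: black marker pen, 130 mm long
- sanding_disc: bystander: red sanding disc, 72 mm across, 5 mm thick
- wire_disc: bystander: brown abrasive disc, 64 mm across, 9 mm thick
- tube_offcut: bystander: short bright tube offcut, 76 mm across, 35 mm high
- elbow: bystander: bright tube elbow, 44 mm tube

How it is judged (in metres and radians):
On the way, in this order (a step that is already met when the one before it is completed fails the run):
1. the linchpin is fully home in the bar's hole, with its ring still folded back (not past upright) (x of linchpin in the frame of jig between -0.0425 and -0.035 m and y of linchpin in the frame of jig between -0.006 and 0.006 m and z of linchpin in the frame of jig between 0.069 and 0.108 m and angle between the x axis of linchpin and the x axis of jig, either way round below 0.15 rad and value of joint ring below 1.57 rad), for 0.2 s.
2. the ring has been swung over the bar and snapped past the pin's tip (value of joint ring above 3.18 rad), for 0.2 s.
At the end, for the whole second after the job is handed in: The linchpin is home in the bar's hole: its origin, in the jig's frame, at x between -42.5 and -35 mm (-38 is right home), y within 6 mm, z between 69 and 108 mm, its x axis within 0.15 rad of the jig's; the ring is snapped past the tip (joint above 3.18 rad); the linchpin is at rest (x of linchpin in the frame of jig between -0.0425 and -0.035 m and y of linchpin in the frame of jig between -0.006 and 0.006 m and z of linchpin in the frame of jig between 0.069 and 0.108 m and angle between the x axis of linchpin and the x axis of jig, either way round below 0.15 rad and value of joint ring above 3.18 rad and linear speed of linchpin below 0.02 m/s); the robot touches nothing.
It fails at once if while its ring is still folded back, the linchpin is forced against the jig with more than 30 N (jammed or wedged in) (contact force between linchpin and jig above 30 N and value of joint ring below 1.57 rad).
It fails at once if the linchpin (with its ring) is forced against the jig with more than 60 N (contact force between linchpin and jig above 60 N).
It fails at once if the robot presses the jig with more than 40 N (contact force between any of the fingers, the arm and jig above 40 N).
It fails at once if a bystander is moved by more than 40 mm (distance of any of tape_measure, hammer, marker, sanding_disc, wire_disc, tube_offcut, elbow from where it was at the start of the episode above 0.04 m).
It also fails if it takes over 72 s, if anything falls off the work surface, if the arm or the gripper's body presses on something with over 40 N, if the wrist force passes 120 N, or if a joint passes its speed limit or range.

## Robot

A 6-joint arm with a two-finger parallel gripper is mounted at the origin on the work surface. World frame = base frame: x ahead of the robot, y to its left, z up, the work surface at z = 0. Lengths are in m, angles in degrees, forces in N, time in s.
With the tool pointing down it reaches from about 0.275 to 0.725 m from the base axis. Payload 5.6 kg.
Tool frame: the origin (TCP) lies at the very end of the fingers, on their centre line; the grasp point (between the pads) lies 19 mm behind it; z points along the fingers, y is the line along which they close (so a half turn about z gives the same grasp; the last joint's range is limited). The gripper opens to 85 mm and grips with 20 to 120 N. Pads are 22 mm wide; open, the fingers measure 114 mm over their backs; the gripper's body (76 mm by 85 mm) begins 54 mm behind the grasp point. The pads swing forward as they close: fully open they stand 13 mm farther back than shut.
Start: joints at [-53.938, 14.616, 6.199, 0, -81.583, -16.306], TCP at [0.186, -0.518, 0.231] pointing down, gripper open.
Joint ranges: [-168.99, 168.99], [-69.2, 112.95], [-62.41, 85.93], [-164.36, 98.24], [-168.68, -3.75], [-174.98, 174.98]. Speed limits (degrees/s): [147.25, 147.25, 180, 180, 180, 180].

## Interface

Orientations are given as [roll, pitch, yaw] about the fixed x, y, z axes, in that order (R = Rz(yaw) Ry(pitch) Rx(roll)).
In Python, from plant import arm gives the robot as it stands.
- The arm moves only by the tool servo_tool, never from a script. Its argument "series" is a list of rows, each an object of numbers: "tx", "ty", "tz": the shift along the tool's x, y, z in units of 0.2 m (1.0 is 0.2 m); "wx", "wy", "wz": the turn, a rotation vector about the tool's x, y, z in units of 2 pi rad (1.0 is 2 pi rad); "gripper": the opening in per cent of the stroke, from 0 (shut) to 100 (fully open). In form: [{"tx": .., "ty": .., "tz": .., "wx": .., "wy": .., "wz": .., "gripper": ..}, ...]. A call has 1 to 5 rows; each row shifts and turns the commanded pose from where the row before left it, along the tool's axes as they then stand; what a row does not reach is not made up. A row lasts 1/8 s, in which the tool goes at most 62.5 mm and 10.7 degrees, less where a joint would pass 70% of its speed; a pose out of reach is approached as far as the arm can. A call with a number of a shift or a turn outside -1 to 1 is refused whole. A call with a gripper value outside its range is refused whole. The fingers move at their own pace and stop on an object; "newtons" is the grip in N (left out, the last holds). Time passes only in rows, so rows that do not move let the fingers close. It gives the time, the measured TCP pose, the force, the opening and the grip force at its end, in the units of the state.
- arm.observe(): the state, without advancing time (a new reading comes with each control period).
- arm.camera(name): name is "side" or "top"; returns the picture (384x512x3 uint8, red, green, blue); there is no depth.
- arm.calibration(name): a dict with "camera_matrix" (3x3 intrinsics, pixels), "origin" and "attitude" of the camera in the world. Camera axes: x right, y up, looking along -z (the intrinsics and any distortion apply to the point x, -y, -z); pixel columns grow to the right and rows downward; lengths in m; the calibration is good to about 2 mm. A picture is of the moment at which its call begins. calibration takes no time and is no camera call.
- arm.close_job(): hands the job in; it is judged then, once.
The state is a dict: "time_s": time; "joint_pos": joint angles; "dq": joint speeds; "effort": joint torques, N m; "ee_pos": TCP position; "eef_rot": TCP orientation; "contact_force": force on the tool from outside, world axes, zero at the start; "torque": the same for the moment, N m; "grip_width": finger opening in m; "gripper_force": force on a finger pad.
Only numpy, scipy, OpenCV 4.12 (cv2) and the standard library are available. Lean on these libraries where they do the work, as an engineer would, in place of code of your own. Each camera call takes 0.05 s, during which the arm holds its last target. There are 200 camera calls.

## Working session

There is one attempt and no reset: what is moved stays moved. The work goes in short steps, Python scripts to look and compute and a tool call to move; the robot and the scene stay as the last step left them, time stands still between calls to the robot, and variables do not carry over. Pictures are saved under pics/ and viewed, at most 10 in all, crops included, and the job is handed in when it is done.

Besides the shell and the picture viewer there is one more tool, called after "Call:" as a command line: name --argument value ..., lists and objects as JSON in quotes. servo_tool: Moves the arm, as the interface text tells. Its arguments: {"type":"object","properties":{"series":{"type":"array","items":{"type":"object","properties":{"tx":{"type":"number"},"ty":{"type":"number"},"tz":{"type":"number"},"wx":{"type":"number"},"wy":{"type":"number"},"wz":{"type":"number"},"gripper":{"type":"number"}}}},"newtons":{"type":"number"}},"required":["series"]}

```bash
mkdir -p pics; cat > h.py <<'E'
import numpy as np, cv2
from plant import arm
def grab(n,fn=None):
    im=np.asarray(arm.camera(n))
    if fn: cv2.imwrite('pics/'+fn,im[:,:,::-1])
    return im
E
python3 - <<'E'
from h import *
for n in('top','side'):
    grab(n,n+'0.png'); print(arm.calibration(n))
print(arm.observe())
E
```

```text
{'camera_matrix': array([[450.66310875,   0.        , 250.64687872],
       [  0.        , 450.66310875, 186.60149724],
       [  0.        ,   0.        ,   1.        ]]), 'origin': array([ 3.70854719e-01, -4.21187095e-04,  1.21688890e+00]), 'attitude': array([  9.59463477,   0.41617231, -91.55324126])}
{'camera_matrix': array([[381.0793113 ,   0.        , 253.53731132],
       [  0.        , 381.0793113 , 186.91086155],
       [  0.        ,   0.        ,   1.        ]]), 'origin': array([0.22555435, 0.83762271, 0.91465428]), 'attitude': array([  47.87075086,   -1.20644792, -156.841146  ])}
{'time_s': 0.1, 'joint_pos': array([-5.39368337e+01,  1.46492369e+01,  6.13970769e+00, -2.54575146e-02,
       -8.15856905e+01, -1.63060529e+01]), 'dq': array([ 0.00121335, -0.01988691,  0.17350294,  0.09501007, -0.02405297,
        0.05750316]), 'effort': array([-3.15214369e-03, -3.87604201e+01,  2.38473380e+01,  5.37786976e+00,
       -3.80926853e-03, -4.07272023e-05]), 'ee_pos': array([ 0.18582078, -0.51718106,  0.23049794]), 'eef_rot': array([ 1.79901541e+02, -2.57036485e-03, -1.60246631e+02]), 'contact_force': array([-0.20176861,  0.25148245, -0.30990036]), 'torque': array([-0.00845319,  0.00546907,  0.00244133]), 'gripper_force': 0.0, 'grip_width': 0.08538115610582646}
```

View pics/top0.png

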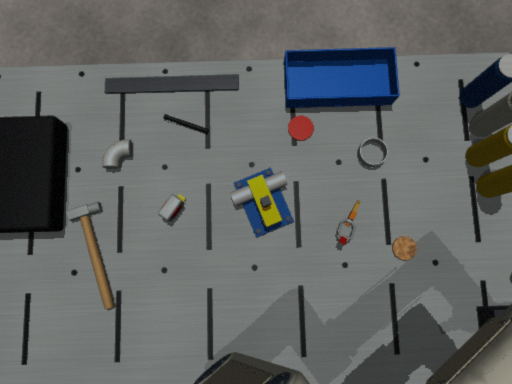

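View pics/side0.png

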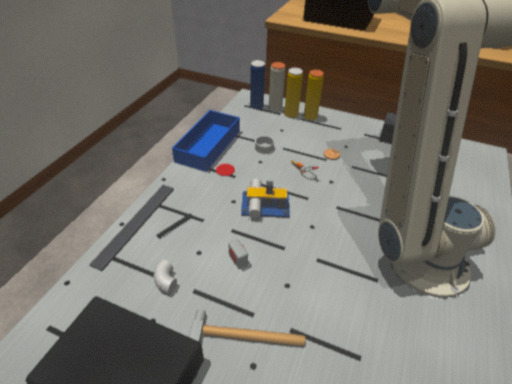

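Top view: jig bar at about (266,202), pin's orange parts (356,208), ring (345,230), tab (343,240). Side: jig at (267,195), pin at (305,168). Now zoom in.

```bash
cat >> h.py <<'E'
from scipy.spatial.transform import Rotation as Ro
def cam(n):
    c=arm.calibration(n); return c['camera_matrix'],np.array(c['origin']),Ro.from_euler('xyz',c['attitude'],degrees=True).as_matrix()
def ray(n,u,v):
    K,o,R=cam(n); d=R@np.array([(u-K[0,2])/K[0,0],-(v-K[1,2])/K[1,1],-1]); return o,d
def onz(n,u,v,z):
    o,d=ray(n,u,v); return o+d*(z-o[2])/d[2]
def proj(n,p):
    K,o,R=cam(n); q=R.T@(np.asarray(p)-o); q=K@np.array([q[0],-q[1],-q[2]]); return q[:2]/q[2]
def tri(a,b):
    (o1,d1),(o2,d2)=ray('top',*a),ray('side',*b); A=np.c_[d1,-d2]; s=np.linalg.lstsq(A,o2-o1,rcond=None)[0]
    p,q=o1+d1*s[0],o2+d2*s[1]; return (p+q)/2,np.linalg.norm(p-q)
E
python3 - <<'E'
from h import *
t=cv2.imread('pics/top0.png');s=cv2.imread('pics/side0.png')
f=lambda im,x,y,w,h:cv2.resize(im[y:y+h,x:x+w],None,fx=6,fy=6,interpolation=cv2.INTER_CUBIC)
a=f(t,230,165,66,50);a=f(t,230,163,66,76);b=f(t,326,196,44,50)
c=f(s,236,172,66,50);d=f(s,284,152,44,36)
cv=np.zeros((600,800,3),np.uint8)
a=cv2.resize(a,None,fx=4/6,fy=4/6)
cv[:a.shape[0],:a.shape[1]]=a; cv[:300,270:534]=b; cv[310:526+0,270:534]=d[:216]; c=cv2.resize(c,None,fx=4/6,fy=4/6);cv[380:380+200,0:264]=c
cv2.imwrite('pics/z0.png',cv)
for n,im in(('top',t),('side',s)):
    h=cv2.cvtColor(im,cv2.COLOR_BGR2HSV)
    for nm,lo,hi in(('orange',(6,120,100),(18,255,255)),('red',(0,130,80),(5,255,255)),('red2',(172,130,60),(180,255,255)),('yellow',(20,130,80),(35,255,255)),('blue',(100,120,50),(125,255,255))):
        k,l,st,c=cv2.connectedComponentsWithStats(cv2.inRange(h,lo,hi))
        print(n,nm,[(st[i].tolist(),c[i].round(1).tolist()) for i in range(1,k) if st[i][4]>5 and 225<c[i][0]<370 and 140<c[i][1]<260])
E
```

```text
top orange [([349, 210, 8, 10, 45], [352.4, 214.7]), ([345, 222, 5, 4, 13], [346.9, 223.8])]
top red [([339, 236, 8, 9, 45], [342.7, 240.0])]
top red2 []
top yellow [([247, 175, 35, 51, 743], [263.9, 200.2]), ([353, 201, 7, 10, 33], [356.1, 205.7])]
top blue [([234, 168, 39, 21, 161], [252.1, 177.9]), ([243, 188, 51, 49, 799], [267.1, 213.4])]
side orange [([325, 149, 14, 10, 104], [331.4, 153.8]), ([295, 162, 8, 6, 24], [298.5, 164.4])]
side red []
side red2 []
side yellow [([247, 187, 40, 12, 349], [266.4, 192.5])]
side blue [([242, 194, 6, 16, 55], [244.6, 202.0]), ([262, 208, 23, 8, 151], [272.5, 211.3])]
```

View pics/z0.png

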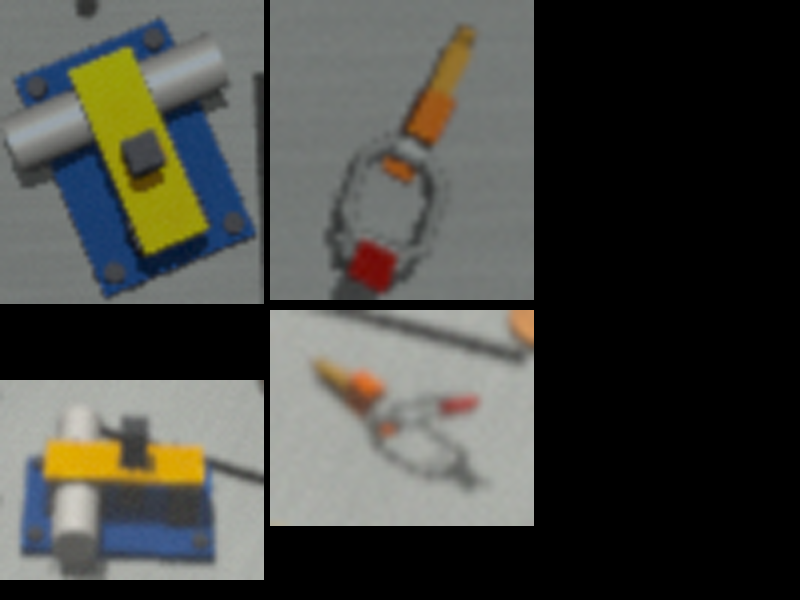

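The crops show the strap, with its long axis about 20° from image vertical and the bar top raised near (265,201). The pin's nose is up-right at (358,201), the orange head at (353,214), and the ring is folded back with the red tab raised at (343,240).

```bash
python3 - <<'E'
from h import *
t=cv2.imread('pics/top0.png');s=cv2.imread('pics/side0.png')
h=cv2.cvtColor(t,cv2.COLOR_BGR2HSV)
def big(m,roi):
    z=np.zeros_like(m);x,y,w,g=roi;z[y:y+g,x:x+w]=m[y:y+g,x:x+w]
    c=max(cv2.findContours(z,cv2.RETR_EXTERNAL,cv2.CHAIN_APPROX_NONE)[0],key=cv2.contourArea); return cv2.convexHull(c)
m=cv2.inRange(h,(20,130,60),(35,255,255))
c=big(m,(240,165,60,70)).reshape(-1,2)
P=np.array([onz('top',u,v,.062)[:2] for u,v in c],np.float32)
(cx,cy),sz,a=cv2.minAreaRect(P); b=cv2.boxPoints(((cx,cy),sz,a)); e=[b[1]-b[0],b[2]-b[1]]; e=max(e,key=np.linalg.norm); e=e*np.sign(e[0])/np.linalg.norm(e)
J=np.array([cx,cy])-.007*e; print('strap',cx,cy,sz,'yaw',np.degrees(np.arctan2(e[1],e[0])),'J',J)
mb=cv2.inRange(h,(100,120,40),(125,255,255)); c=big(mb,(230,160,70,80)).reshape(-1,2)
P=np.array([onz('top',u,v,.012)[:2] for u,v in c],np.float32); (bx,by),sz,a=cv2.minAreaRect(P); print('base',bx,by,sz,a)
for z in(0,.016,.032): p=[*J,.094+z]; print(z,'bar top proj',proj('top',p),proj('side',p))
# dark bar in both views
for n,im,r in(('top',t,(252,190,24,24)),('side',s,(258,178,20,14))):
    x,y,w,g=r; q=im[y:y+g,x:x+w].astype(int)
    print(n); print('\n'.join(' '.join('%3d'%k for k in row) for row in q[:,:,2] ))
# pin
m=cv2.inRange(h,(6,120,60),(34,255,255)); z=np.zeros_like(m); z[194:228,340:370]=m[194:228,340:370]
ys,xs=np.nonzero(z); Q=np.array([onz('top',u,v,.012)[:2] for u,v in zip(xs,ys)]); mu=Q.mean(0); d=np.linalg.svd(Q-mu)[2][0]; d*=np.sign(d[0])
pr=(Q-mu)@d; print('pin yaw',np.degrees(np.arctan2(d[1],d[0])),'extent',pr.min(),pr.max(),'tip',mu+d*pr.max())
H=onz('top',352.4,214.7,.022);N=onz('top',356.1,205.7,.012); print('head',H,'brass',N)
e=N-H; print(np.degrees(np.arctan2(e[1],e[0])),np.linalg.norm(e[:2]))
T=tri((342.7,240.0),(284+(460-270)/6,152+(404-310)/6)); print('tab',T)
E
```

```text
strap 0.5298296213150024 -0.03121170401573181 (0.13046669960021973, 0.044894564896821976) yaw 20.561686 J [ 0.52327556 -0.03367021]
base 0.5040714740753174 -0.04065929353237152 (0.09793265163898468, 0.10908590257167816) 21.06424903869629
0 bar top proj [265.47439206 200.92606214] [269.50639621 184.94790702]
0.016 bar top proj [265.63695928 200.05222525] [269.75176472 181.22973028]
0.032 bar top proj [265.80418548 199.15334526] [270.00148217 177.44565211]
top
154 154 154 155 154 153 153 155 153 152 154 153 153 154 154 154 147 101  70  54  39  25  16  13
144 153 154 153 154 154 153 153 154 154 155 153 154 154 154 153 151 120  63  26  19   8  12   7
139 152 155 156 153 155 152 153 154 154 154 153 156 154 155 153 153 144  75  28   8   7  13  23
120 146 154 155 153 155 154 154 153 153 156 154 154 153 152 153 153 149 102  45  21  25  21  21
 95 142 153 155 154 154 154 154 154 155 154 154 155 153 151 153 151 151 141  75  27  27  18  21
 90 136 151 154 154 154 155 153 152 155 155 155 148 146 124 108 122 144 148  97  43  29  25  23
 90 100 141 154 155 152 154 155 153 149 150 146 126  97  83  
[... 2413 characters left out ...]
74 163 142  94  61  60  61  65  63  84 125 150 162 178 182
221 218 219 217 211 207 206 182 115  66  61  64  62  60 103 166 182 189 199 203
221 221 221 220 221 220 216 197 120  69  59  57  56  64 112 185 205 213 216 218
221 222 221 221 221 220 216 190 119  64  60  58  61  65 103 159 188 215 219 220
219 220 220 222 219 220 214 179 112  63  60  62  62  63  90 127 159 208 219 220
pin yaw -29.560183251836662 extent -0.037197774808086406 0.03614621142880241 tip [ 0.5274514  -0.28717314]
head [ 0.48966735 -0.26539118  0.022     ] brass [ 0.51462727 -0.2791031   0.012     ]
-28.782520963374512 0.02847831216267755
tab (array([ 0.42125369, -0.22906957,  0.05588436]), np.float64(0.0017900610153690445))
```

```bash
cat >> h.py <<'E'
def plan(p,yaw=None,n=1):
    o=arm.observe(); R=Ro.from_euler('xyz',o['eef_rot'],degrees=True); d=R.inv().apply(np.array(p)-o['ee_pos'])
    print('shift units total',(d/.2).round(4),'per row',(d/.2/n).round(4),'mm',(d*1e3).round(1))
    if yaw is not None:
        w=(R.inv()*Ro.from_euler('xyz',[180,0,yaw],degrees=True)).as_rotvec()/2/np.pi; print('turn units',w.round(4))
J=np.array([.5232,-.0340]); JY=20.6
def jw(x,y,z):
    a=np.radians(JY); return np.array([J[0]+x*np.cos(a)-y*np.sin(a),J[1]+x*np.sin(a)+y*np.cos(a),z])
def wj(p):
    a=np.radians(JY); d=np.array(p)[:2]-J; return np.array([d[0]*np.cos(a)+d[1]*np.sin(a),-d[0]*np.sin(a)+d[1]*np.cos(a),p[2]])
E
python3 - <<'E'
from h import *
print(tri((264.9,200.8),(269.4,183)), wj(tri((264.9,200.8),(269.4,183))[0]))
plan([.5232,-.0340,.16],-159.4,12)
E
```

```text
(array([ 0.52285241, -0.03183821,  0.10387465]), np.float64(0.0011371508420044815)) [0.00043524 0.00214586 0.10387465]
shift units total [-2.4042  1.703   0.3553] per row [-0.2003  0.1419  0.0296] mm [-480.8  340.6   71.1]
turn units [ 0.0003 -0.     -0.0024]
```

Call:
servo_tool --series '[{"tx": -0.2,"ty": 0.142,"tz": 0.03,"gripper": 0},{"tx": -0.2,"ty": 0.142,"tz": 0.03},{"tx": -0.2,"ty": 0.142,"tz": 0.03},{"tx": -0.2,"ty": 0.142,"tz": 0.03},{"tx": -0.2,"ty": 0.142,"tz": 0.03}]' --newtons 40

```text
invalid input at $.series[0]: expected keys tx, ty, tz, wx, wy, wz, gripper
```

Call:
servo_tool --series '[{"tx": -0.2,"ty": 0.142,"tz": 0.03},{"tx": -0.2,"ty": 0.142,"tz": 0.03},{"tx": -0.2,"ty": 0.142,"tz": 0.03},{"tx": -0.2,"ty": 0.142,"tz": 0.03},{"tx": -0.2,"ty": 0.142,"tz": 0.03}]'

```text
invalid input at $.series[0]: expected keys tx, ty, tz, wx, wy, wz, gripper
```

Call:
servo_tool --series '[{"tx": -0.2,"ty": 0.142,"tz": 0.03},{"tx": -0.2,"ty": 0.142,"tz": 0.025,"wz": -0.0024},{},{}]'

```text
invalid input at $.series[0]: expected keys tx, ty, tz, wx, wy, wz, gripper
```

```bash
python3 -c "
from h import *
plan(jw(0,.001,.125),-159.4); print(arm.observe()['contact_force'])"
```

```text
shift units total [-2.4041  1.7077  0.5303] per row [-2.4041  1.7077  0.5303] mm [-480.8  341.5  106.1]
turn units [ 0.0003 -0.     -0.0024]
[-0.20176861  0.25148245 -0.30990036]
```

Call:
servo_tool --series '[{"tx": -0.2,"ty": 0.142,"tz": 0.03,"wx": 0,"wy": 0,"wz": 0,"gripper": 0},{"tx": -0.2,"ty": 0.142,"tz": 0.03,"wx": 0,"wy": 0,"wz": 0,"gripper": 0},{"tx": -0.2,"ty": 0.142,"tz": 0.03,"wx": 0,"wy": 0,"wz": 0,"gripper": 0},{"tx": -0.2,"ty": 0.142,"tz": 0.03,"wx": 0,"wy": 0,"wz": 0,"gripper": 0},{"tx": -0.2,"ty": 0.142,"tz": 0.03,"wx": 0,"wy": 0,"wz": 0,"gripper": 0}]' --newtons 40

```text
time_s: 0.72
ee_pos: [0.3266, -0.3148, 0.2008]
eef_rot: [180.0, -0.0, -160.3]
contact_force: [2.0, 0.2, -0.3]
grip_width: 0.0001
gripper_force: 0.0
```

Call:
servo_tool --series '[{"tx": -0.2,"ty": 0.142,"tz": 0.03,"wx": 0,"wy": 0,"wz": 0,"gripper": 0},{"tx": -0.2,"ty": 0.142,"tz": 0.03,"wx": 0,"wy": 0,"wz": 0,"gripper": 0},{"tx": -0.2,"ty": 0.142,"tz": 0.03,"wx": 0,"wy": 0,"wz": 0,"gripper": 0},{"tx": -0.2,"ty": 0.142,"tz": 0.03,"wx": 0,"wy": 0,"wz": 0,"gripper": 0},{"tx": -0.2,"ty": 0.142,"tz": 0.03,"wx": 0,"wy": 0,"wz": 0,"gripper": 0}]'

```text
time_s: 1.35
ee_pos: [0.4668, -0.1136, 0.1709]
eef_rot: [180.0, -0.0, -160.2]
contact_force: [0.3, -1.0, -0.5]
grip_width: 0.0002
gripper_force: 0.0
```

Call:
servo_tool --series '[{"tx": -0.2,"ty": 0.142,"tz": 0.03,"wx": 0,"wy": 0,"wz": 0,"gripper": 0},{"tx": -0.2,"ty": 0.142,"tz": 0.03,"wx": 0,"wy": 0,"wz": -0.0024,"gripper": 0},{"tx": 0,"ty": 0,"tz": 0,"wx": 0,"wy": 0,"wz": 0,"gripper": 0}]'

```text
time_s: 1.72
ee_pos: [0.5232, -0.0323, 0.1578]
eef_rot: [180.0, -0.1, -159.2]
contact_force: [-0.3, 0.1, 0.1]
grip_width: -0.0
gripper_force: 0.0
```

```bash
python3 -c "
from h import *
plan(jw(0,.001,.125),-159.4); print(arm.observe()['contact_force'])"
```

```text
shift units total [ 0.0025 -0.0033  0.1639] per row [ 0.0025 -0.0033  0.1639] mm [ 0.5 -0.7 32.8]
turn units [ 0.0001 -0.0003  0.0006]
[-0.28650968  0.11210893  0.05327183]
```

Call:
servo_tool --series '[{"tx": 0,"ty": 0,"tz": 0.14,"wx": 0,"wy": 0,"wz": 0,"gripper": 0},{"tx": 0,"ty": 0,"tz": 0.02,"wx": 0,"wy": 0,"wz": 0,"gripper": 0},{"tx": 0,"ty": 0,"tz": 0.02,"wx": 0,"wy": 0,"wz": 0,"gripper": 0},{"tx": 0,"ty": 0,"tz": 0.015,"wx": 0,"wy": 0,"wz": 0,"gripper": 0},{"tx": 0,"ty": 0,"tz": 0.01,"wx": 0,"wy": 0,"wz": 0,"gripper": 0}]'

```text
time_s: 2.35
ee_pos: [0.5227, -0.0348, 0.1187]
eef_rot: [-180.0, 0.1, -159.4]
contact_force: [-0.2, 0.4, -0.8]
grip_width: -0.0
gripper_force: 0.0
```

Call:
servo_tool --series '[{"tx": 0,"ty": 0,"tz": 0.005,"wx": 0,"wy": 0,"wz": 0,"gripper": 0},{"tx": 0,"ty": 0,"tz": 0.005,"wx": 0,"wy": 0,"wz": 0,"gripper": 0},{"tx": 0,"ty": 0,"tz": 0.005,"wx": 0,"wy": 0,"wz": 0,"gripper": 0}]'

```text
time_s: 2.72
ee_pos: [0.5225, -0.0346, 0.1153]
eef_rot: [-180.0, 0.0, -159.4]
contact_force: [-0.3, 1.1, 0.7]
grip_width: -0.0001
gripper_force: 0.0
```

Call:
servo_tool --series '[{"tx": 0,"ty": 0,"tz": 0.01,"wx": 0,"wy": 0,"wz": 0,"gripper": 0},{"tx": 0,"ty": 0,"tz": 0.01,"wx": 0,"wy": 0,"wz": 0,"gripper": 0}]'

```text
time_s: 2.98
ee_pos: [0.5225, -0.0346, 0.1111]
eef_rot: [180.0, -0.0, -159.4]
contact_force: [-0.1, 0.3, -1.0]
grip_width: 0.0001
gripper_force: 0.0
```

Call:
servo_tool --series '[{"tx": 0,"ty": 0,"tz": 0.005,"wx": 0,"wy": 0,"wz": 0,"gripper": 0},{"tx": 0,"ty": 0,"tz": 0.005,"wx": 0,"wy": 0,"wz": 0,"gripper": 0}]'

```text
time_s: 3.22
ee_pos: [0.5225, -0.0346, 0.1092]
eef_rot: [180.0, -0.0, -159.4]
contact_force: [0.5, -0.7, 0.2]
grip_width: 0.0005
gripper_force: 0.0
```

Call:
servo_tool --series '[{"tx": 0,"ty": 0,"tz": 0.005,"wx": 0,"wy": 0,"wz": 0,"gripper": 0},{"tx": 0,"ty": 0,"tz": 0.005,"wx": 0,"wy": 0,"wz": 0,"gripper": 0}]'

```text
time_s: 3.48
ee_pos: [0.5225, -0.0346, 0.1073]
eef_rot: [-180.0, 0.0, -159.4]
contact_force: [0.1, -0.6, -0.6]
grip_width: -0.0
gripper_force: 0.0
```

Call:
servo_tool --series '[{"tx": 0,"ty": 0,"tz": 0.005,"wx": 0,"wy": 0,"wz": 0,"gripper": 0},{"tx": 0,"ty": 0,"tz": 0.005,"wx": 0,"wy": 0,"wz": 0,"gripper": 0}]'

```text
time_s: 3.72
ee_pos: [0.5225, -0.0346, 0.1052]
eef_rot: [180.0, 0.0, -159.4]
contact_force: [-0.2, 0.2, 0.1]
grip_width: -0.0003
gripper_force: 0.0
```

Call:
servo_tool --series '[{"tx": 0,"ty": 0,"tz": 0.005,"wx": 0,"wy": 0,"wz": 0,"gripper": 0}]'

```text
time_s: 3.85
ee_pos: [0.5225, -0.0346, 0.1042]
eef_rot: [180.0, -0.0, -159.4]
contact_force: [0.2, -0.4, -0.3]
grip_width: 0.0001
gripper_force: 0.0
```

Call:
servo_tool --series '[{"tx": 0,"ty": 0,"tz": 0.005,"wx": 0,"wy": 0,"wz": 0,"gripper": 0}]'

```text
time_s: 3.98
ee_pos: [0.5225, -0.0346, 0.1032]
eef_rot: [180.0, 0.0, -159.4]
contact_force: [0.2, -1.6, 0.1]
grip_width: -0.0004
gripper_force: 0.0
```

Call:
servo_tool --series '[{"tx": 0,"ty": 0,"tz": 0.005,"wx": 0,"wy": 0,"wz": 0,"gripper": 0}]'

```text
time_s: 4.1
ee_pos: [0.5225, -0.0346, 0.1022]
eef_rot: [-180.0, 0.0, -159.4]
contact_force: [-0.9, 1.2, 1.0]
grip_width: 0.0002
gripper_force: 0.0
```

Call:
servo_tool --series '[{"tx": 0,"ty": 0,"tz": 0.005,"wx": 0,"wy": 0,"wz": 0,"gripper": 0}]'

```text
time_s: 4.22
ee_pos: [0.5225, -0.0346, 0.1012]
eef_rot: [-180.0, -0.0, -159.4]
contact_force: [0.2, -1.3, -0.1]
grip_width: -0.0002
gripper_force: 0.0
```

Call:
servo_tool --series '[{"tx": 0,"ty": 0,"tz": 0.003,"wx": 0,"wy": 0,"wz": 0,"gripper": 0}]'

```text
time_s: 4.35
ee_pos: [0.5225, -0.0347, 0.101]
eef_rot: [-180.0, 0.0, -159.4]
contact_force: [-1.9, 1.8, 6.5]
grip_width: 0.0
gripper_force: 2.6
```

Bar top felt at z = 0.101, so the hole's centre is at 0.087. Next, the pin.

Call:
servo_tool --series '[{"tx": 0,"ty": 0,"tz": -0.2,"wx": 0,"wy": 0,"wz": 0,"gripper": 0},{"tx": 0,"ty": 0,"tz": -0.2,"wx": 0,"wy": 0,"wz": 0,"gripper": 50}]'

```text
time_s: 4.6
ee_pos: [0.5222, -0.0347, 0.1814]
eef_rot: [180.0, -0.1, -159.4]
contact_force: [0.0, -1.0, 0.3]
grip_width: 0.0168
gripper_force: 0.0
```

```bash
python3 -c "
from h import *
plan([.488,-.2647,.10],150.5,5)"
```

```text
shift units total [ 0.5644 -1.0161  0.4074] per row [ 0.1129 -0.2032  0.0815] mm [ 112.9 -203.2   81.5]
turn units [-1.000e-04 -2.000e-04  1.392e-01]
```

Call:
servo_tool --series '[{"tx": 0.113,"ty": -0.203,"tz": 0,"wx": 0,"wy": 0,"wz": 0,"gripper": 50},{"tx": 0.113,"ty": -0.203,"tz": 0.1,"wx": 0,"wy": 0,"wz": 0,"gripper": 50},{"tx": 0.113,"ty": -0.203,"tz": 0.1,"wx": 0,"wy": 0,"wz": 0,"gripper": 50},{"tx": 0.113,"ty": -0.203,"tz": 0.1,"wx": 0,"wy": 0,"wz": 0,"gripper": 50},{"tx": 0.113,"ty": -0.203,"tz": 0.1,"wx": 0,"wy": 0,"wz": 0,"gripper": 50}]'

```text
time_s: 5.22
ee_pos: [0.4879, -0.2659, 0.1001]
eef_rot: [-180.0, 0.0, -159.4]
contact_force: [0.2, -0.1, 1.3]
grip_width: 0.043
gripper_force: 0.0
```

Call:
servo_tool --series '[{"tx": 0,"ty": 0,"tz": 0,"wx": 0,"wy": 0,"wz": 0.028,"gripper": 50},{"tx": 0,"ty": 0,"tz": 0,"wx": 0,"wy": 0,"wz": 0.028,"gripper": 50},{"tx": 0,"ty": 0,"tz": 0,"wx": 0,"wy": 0,"wz": 0.028,"gripper": 50},{"tx": 0,"ty": 0,"tz": 0,"wx": 0,"wy": 0,"wz": 0.028,"gripper": 50},{"tx": 0,"ty": 0,"tz": 0,"wx": 0,"wy": 0,"wz": 0.027,"gripper": 50}]'

```text
time_s: 5.85
ee_pos: [0.4882, -0.2645, 0.1006]
eef_rot: [-180.0, -0.0, 150.2]
contact_force: [0.3, -0.7, 0.4]
grip_width: 0.0425
gripper_force: 0.0
```

Call:
servo_tool --series '[{"tx": 0,"ty": 0,"tz": 0,"wx": 0,"wy": 0,"wz": 0,"gripper": 50}]'

```text
time_s: 5.98
ee_pos: [0.4882, -0.2644, 0.1006]
eef_rot: [180.0, -0.0, 150.7]
contact_force: [0.5, -0.9, 0.1]
grip_width: 0.0431
gripper_force: 0.0
```

```bash
python3 -c "
from h import *
plan([.488,-.2647,.003],150.5,5)"
```

```text
shift units total [ 2.00e-04 -1.80e-03  4.88e-01] per row [ 0.     -0.0004  0.0976] mm [ 0.  -0.4 97.6]
turn units [ 0.     -0.      0.0005]
```

Call:
servo_tool --series '[{"tx": 0,"ty": 0,"tz": 0.2,"wx": 0,"wy": 0,"wz": 0,"gripper": 50},{"tx": 0,"ty": 0,"tz": 0.2,"wx": 0,"wy": 0,"wz": 0,"gripper": 50},{"tx": 0,"ty": 0,"tz": 0.08,"wx": 0,"wy": 0,"wz": 0,"gripper": 50},{"tx": 0,"ty": 0,"tz": 0,"wx": 0,"wy": 0,"wz": 0,"gripper": 50}]'

```text
time_s: 6.48
ee_pos: [0.4878, -0.2644, 0.0042]
eef_rot: [-180.0, -0.1, 150.7]
contact_force: [0.3, -1.2, 0.7]
grip_width: 0.0426
gripper_force: 0.0
```

```bash
python3 -c "
from h import *
a=grab('top');b=grab('side')
f=lambda im,x,y,w,h,k:cv2.resize(im[y:y+h,x:x+w,::-1],None,fx=k,fy=k,interpolation=cv2.INTER_CUBIC)
cv2.imwrite('pics/g0.png',np.hstack([f(a,315,180,60,70,6),f(b,270,130,60,70,6)]))"
```

```text
(no output)
```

View pics/g0.png

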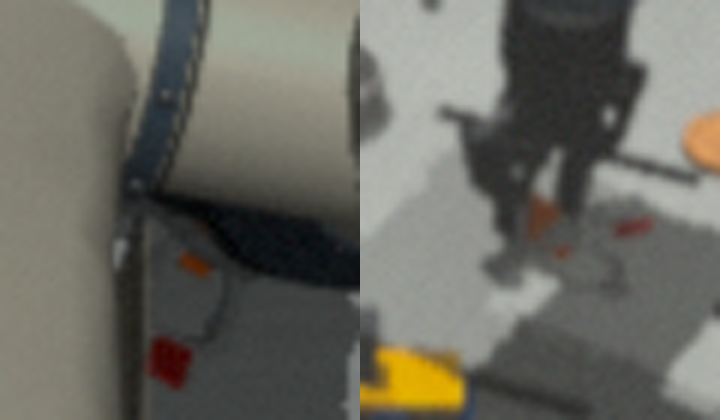

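The fingers straddle the orange head, seen at side (300,165), with the ring still folded back and the tab at (315,168). I'll grip it there and lift.

Call:
servo_tool --series '[{"tx": 0,"ty": 0,"tz": 0,"wx": 0,"wy": 0,"wz": 0,"gripper": 0},{"tx": 0,"ty": 0,"tz": 0,"wx": 0,"wy": 0,"wz": 0,"gripper": 0},{"tx": 0,"ty": 0,"tz": 0,"wx": 0,"wy": 0,"wz": 0,"gripper": 0}]' --newtons 70

```text
time_s: 6.95
ee_pos: [0.4892, -0.2648, 0.0062]
eef_rot: [180.0, 0.1, 150.6]
contact_force: [-0.9, 1.4, 5.5]
grip_width: 0.0125
gripper_force: 69.9
```

Call:
servo_tool --series '[{"tx": 0,"ty": 0,"tz": -0.03,"wx": 0,"wy": 0,"wz": 0,"gripper": 0},{"tx": 0,"ty": 0,"tz": -0.2,"wx": 0,"wy": 0,"wz": 0,"gripper": 0},{"tx": 0,"ty": 0,"tz": -0.2,"wx": 0,"wy": 0,"wz": 0,"gripper": 0},{"tx": 0,"ty": 0,"tz": -0.1,"wx": 0,"wy": 0,"wz": 0,"gripper": 0}]'

```text
time_s: 7.45
ee_pos: [0.4889, -0.2647, 0.1132]
eef_rot: [180.0, 0.2, 150.6]
contact_force: [-0.0, -0.9, -3.2]
grip_width: 0.0121
gripper_force: 69.0
```

```bash
python3 -c "
from h import *
print(wj(arm.observe()['ee_pos']))
plan(jw(-.115,.001,.11),-159.4,5)"
```

```text
[-0.11326547 -0.20385365  0.11317377]
shift units total [0.7904 0.6516 0.014 ] per row [0.1581 0.1303 0.0028] mm [158.1 130.3   2.8]
turn units [-1.000e-04  5.000e-04 -1.389e-01]
```

Call:
servo_tool --series '[{"tx": 0,"ty": 0,"tz": 0,"wx": 0,"wy": 0,"wz": -0.028,"gripper": 0},{"tx": 0,"ty": 0,"tz": 0,"wx": 0,"wy": 0,"wz": -0.028,"gripper": 0},{"tx": 0,"ty": 0,"tz": 0,"wx": 0,"wy": 0,"wz": -0.028,"gripper": 0},{"tx": 0,"ty": 0,"tz": 0,"wx": 0,"wy": 0,"wz": -0.028,"gripper": 0},{"tx": 0,"ty": 0,"tz": 0,"wx": 0,"wy": 0,"wz": -0.027,"gripper": 0}]'

```text
time_s: 8.07
ee_pos: [0.4878, -0.2642, 0.1105]
eef_rot: [180.0, -0.0, -159.1]
contact_force: [-0.4, -0.3, -2.1]
grip_width: 0.0125
gripper_force: 69.0
```

Call:
servo_tool --series '[{"tx": 0,"ty": 0.2,"tz": 0,"wx": 0,"wy": 0,"wz": 0,"gripper": 0},{"tx": 0,"ty": 0.2,"tz": 0,"wx": 0,"wy": 0,"wz": 0,"gripper": 0},{"tx": 0,"ty": 0.2,"tz": 0,"wx": 0,"wy": 0,"wz": 0,"gripper": 0},{"tx": 0,"ty": 0.2,"tz": 0,"wx": 0,"wy": 0,"wz": 0,"gripper": 0},{"tx": 0,"ty": 0.2,"tz": 0,"wx": 0,"wy": 0,"wz": 0,"gripper": 0}]'

```text
time_s: 8.7
ee_pos: [0.4168, -0.0761, 0.1107]
eef_rot: [180.0, -0.0, -159.4]
contact_force: [0.7, 0.3, -1.4]
grip_width: 0.0118
gripper_force: 69.1
```

```bash
python3 -c "
from h import *
o=arm.observe();print(wj(o['ee_pos']),o['eef_rot'],o['grip_width'])
plan(jw(-.115,.001,.11),-159.4,1)
a=grab('top');b=grab('side')
print(proj('top',o['ee_pos']),proj('side',o['ee_pos']))
f=lambda im,x,y,w,h,k:cv2.resize(im[y:y+h,x:x+w,::-1],None,fx=k,fy=k,interpolation=cv2.INTER_CUBIC)
cv2.imwrite('pics/a_t.png',a[:,:,::-1]);cv2.imwrite('pics/a_s.png',b[:,:,::-1])
cv2.imwrite('pics/g1.png',np.hstack([f(a,235,170,65,100,6),f(b,245,140,65,100,6)]))"
```

```text
[-0.11438259 -0.00200655  0.11068686] [ 1.79977067e+02 -9.25699261e-03 -1.59399050e+02] 0.011847364256225418
shift units total [0.0031 0.015  0.0034] per row [0.0031 0.015  0.0034] mm [0.6 3.  0.7]
turn units [ 0.0001 -0.      0.    ]
[284.48668127 242.79727241] [305.52561961 182.21720949]
```

View pics/g1.png

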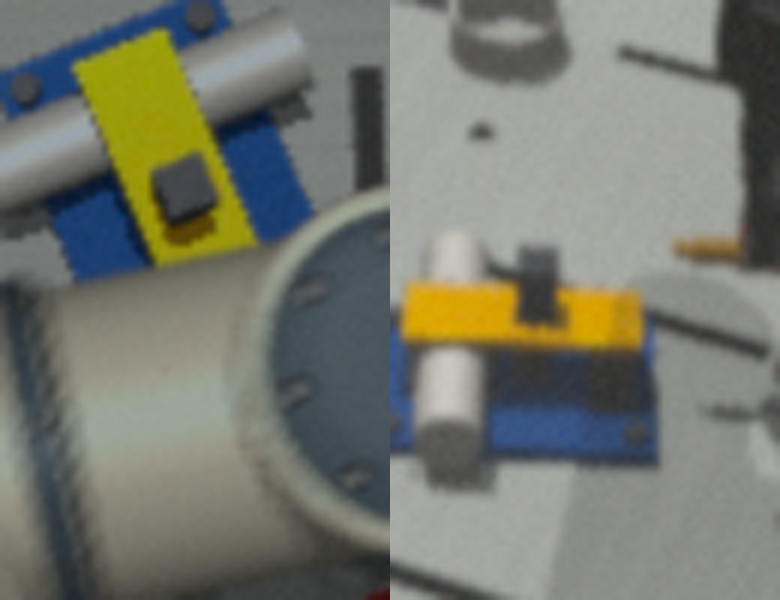

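```bash
python3 -c "
from h import *
b=cv2.imread('pics/a_s.png');h=cv2.cvtColor(b,cv2.COLOR_BGR2HSV)
m=cv2.inRange(h,(6,110,60),(30,255,255));m[:,:288]=0;m[:,320:]=0;m[:170]=0;m[195:]=0
ys,xs=np.nonzero(m)
for x in range(xs.min(),xs.max()+1): print(x,ys[xs==x].min(),ys[xs==x].max(),end=' | ')
print()
for X in(-.069,-.08,-.09): print(proj('side',jw(X,-.002,.1135)))
print('bar top',proj('side',jw(0,0,.101)),proj('side',jw(0,.002,.101)),proj('side',jw(0,-.002,.101)))
"
```

```text
293 181 181 | 294 181 181 | 295 181 181 | 296 180 182 | 297 180 182 | 298 180 182 | 299 180 182 | 300 181 182 | 301 181 182 | 302 181 182 | 
[291.42479036 180.91697731]
[294.86478157 181.07252953]
[297.99306979 181.21398693]
bar top [269.67232771 183.27382619] [269.66409951 183.685483  ] [269.68053606 182.86316264]
```

Call:
servo_tool --series '[{"tx": 0,"ty": 0.015,"tz": 0.1,"wx": 0,"wy": 0,"wz": 0,"gripper": 0},{"tx": 0,"ty": 0,"tz": 0.033,"wx": 0,"wy": 0,"wz": 0,"gripper": 0},{"tx": -0.1,"ty": 0,"tz": 0,"wx": 0,"wy": 0,"wz": 0,"gripper": 0},{"tx": -0.1,"ty": 0,"tz": 0,"wx": 0,"wy": 0,"wz": 0,"gripper": 0},{"tx": 0,"ty": 0,"tz": 0,"wx": 0,"wy": 0,"wz": 0,"gripper": 0}]'

```text
time_s: 9.43
ee_pos: [0.4553, -0.0605, 0.0842]
eef_rot: [-180.0, 0.0, -159.4]
contact_force: [-1.1, -0.3, -3.1]
grip_width: 0.012
gripper_force: 69.3
```

```bash
python3 -c "
from h import *
o=arm.observe();print(wj(o['ee_pos']),o['eef_rot'],o['contact_force'])"
```

```text
[-0.07286359 -0.00096658  0.08415916] [-1.79980226e+02  5.00551449e-03 -1.59386325e+02] [-1.12344566 -0.30002312 -3.0949508 ]
```

Call:
servo_tool --series '[{"tx": 0,"ty": 0.01,"tz": 0,"wx": 0,"wy": 0,"wz": 0,"gripper": 0},{"tx": -0.03,"ty": 0,"tz": 0,"wx": 0,"wy": 0,"wz": 0,"gripper": 0},{"tx": -0.02,"ty": 0,"tz": 0,"wx": 0,"wy": 0,"wz": 0,"gripper": 0},{"tx": -0.015,"ty": 0,"tz": 0,"wx": 0,"wy": 0,"wz": 0,"gripper": 0},{"tx": -0.01,"ty": 0,"tz": 0,"wx": 0,"wy": 0,"wz": 0,"gripper": 0}]'

```text
time_s: 10.05
ee_pos: [0.4677, -0.0531, 0.0841]
eef_rot: [180.0, -0.0, -159.4]
contact_force: [-0.1, 0.6, -2.1]
grip_width: 0.0123
gripper_force: 69.3
```

Call:
servo_tool --series '[{"tx": -0.01,"ty": 0,"tz": 0,"wx": 0,"wy": 0,"wz": 0,"gripper": 0},{"tx": -0.01,"ty": 0,"tz": 0,"wx": 0,"wy": 0,"wz": 0,"gripper": 0}]'

```text
time_s: 10.3
ee_pos: [0.4713, -0.0517, 0.0841]
eef_rot: [180.0, -0.0, -159.4]
contact_force: [0.9, 0.1, -2.4]
grip_width: 0.0122
gripper_force: 69.3
```

Call:
servo_tool --series '[{"tx": -0.01,"ty": 0,"tz": 0,"wx": 0,"wy": 0,"wz": 0,"gripper": 0}]'

```text
time_s: 10.42
ee_pos: [0.4732, -0.051, 0.0841]
eef_rot: [180.0, 0.0, -159.4]
contact_force: [-0.5, 0.2, -2.5]
grip_width: 0.0122
gripper_force: 69.3
```

Call:
servo_tool --series '[{"tx": -0.01,"ty": 0,"tz": 0,"wx": 0,"wy": 0,"wz": 0,"gripper": 0}]'

```text
time_s: 10.55
ee_pos: [0.4751, -0.0503, 0.0841]
eef_rot: [-180.0, 0.0, -159.4]
contact_force: [-0.3, -0.2, -2.3]
grip_width: 0.0124
gripper_force: 69.3
```

```bash
python3 -c "
from h import *
o=arm.observe();print(wj(o['ee_pos']),o['contact_force'],o['torque'])"
```

```text
[-0.0507523   0.00164746  0.08410695] [-0.2665725  -0.20570004 -2.27337205] [0.04312852 0.00121296 0.08677501]
```

Call:
servo_tool --series '[{"tx": -0.01,"ty": 0,"tz": 0,"wx": 0,"wy": 0,"wz": 0,"gripper": 0}]'

```text
time_s: 10.68
ee_pos: [0.477, -0.0496, 0.0841]
eef_rot: [180.0, -0.0, -159.4]
contact_force: [0.6, 0.7, -2.7]
grip_width: 0.0126
gripper_force: 69.3
```

Call:
servo_tool --series '[{"tx": -0.01,"ty": 0,"tz": 0,"wx": 0,"wy": 0,"wz": 0,"gripper": 0}]'

```text
time_s: 10.8
ee_pos: [0.4788, -0.049, 0.0841]
eef_rot: [-180.0, -0.0, -159.4]
contact_force: [0.3, -2.0, -1.9]
grip_width: 0.0125
gripper_force: 69.3
```

Call:
servo_tool --series '[{"tx": -0.01,"ty": 0,"tz": 0,"wx": 0,"wy": 0,"wz": 0,"gripper": 0}]'

```text
time_s: 10.92
ee_pos: [0.48, -0.0487, 0.0839]
eef_rot: [-180.0, -0.1, -159.4]
contact_force: [-4.3, -2.7, -0.7]
grip_width: 0.0126
gripper_force: 69.4
```

Call:
servo_tool --series '[{"tx": -0.01,"ty": 0,"tz": 0,"wx": 0,"wy": 0,"wz": 0,"gripper": 0}]'

```text
time_s: 11.05
ee_pos: [0.4821, -0.0482, 0.084]
eef_rot: [-180.0, -0.1, -159.4]
contact_force: [-0.8, -4.3, -2.2]
grip_width: 0.0124
gripper_force: 69.3
```

```bash
python3 -c "
from h import *
o=arm.observe();print(wj(o['ee_pos']),o['contact_force'],o['torque'])"
```

```text
[-0.04343777  0.00118278  0.08396922] [-0.83671298 -4.29911197 -2.17639173] [-1.54844196  0.15725514 -0.13882761]
```

Call:
servo_tool --series '[{"tx": 0,"ty": -0.006,"tz": 0,"wx": 0,"wy": 0,"wz": 0,"gripper": 0}]'

```text
time_s: 11.18
ee_pos: [0.4834, -0.0484, 0.0841]
eef_rot: [180.0, 0.1, -159.4]
contact_force: [0.1, 0.7, -2.0]
grip_width: 0.0124
gripper_force: 69.3
```

Call:
servo_tool --series '[{"tx": -0.01,"ty": 0,"tz": 0,"wx": 0,"wy": 0,"wz": 0,"gripper": 0}]'

```text
time_s: 11.3
ee_pos: [0.4852, -0.0476, 0.0842]
eef_rot: [180.0, 0.1, -159.4]
contact_force: [0.2, -0.6, -2.0]
grip_width: 0.0126
gripper_force: 69.3
```

Call:
servo_tool --series '[{"tx": -0.01,"ty": 0,"tz": 0,"wx": 0,"wy": 0,"wz": 0,"gripper": 0}]'

```text
time_s: 11.42
ee_pos: [0.487, -0.047, 0.0842]
eef_rot: [180.0, 0.0, -159.4]
contact_force: [-0.6, -0.4, -1.9]
grip_width: 0.0124
gripper_force: 69.3
```

```bash
python3 -c "
from h import *
o=arm.observe();print(wj(o['ee_pos']),o['contact_force'],o['torque'])"
```

```text
[-0.03841739  0.00059097  0.08420571] [-0.57163295 -0.35375849 -1.9368757 ] [-0.00299391  0.03067553  0.04339124]
```

Sliding freely. About 13–16 mm to go.

Call:
servo_tool --series '[{"tx": -0.01,"ty": 0,"tz": 0,"wx": 0,"wy": 0,"wz": 0,"gripper": 0},{"tx": -0.01,"ty": 0,"tz": 0,"wx": 0,"wy": 0,"wz": 0,"gripper": 0}]'

```text
time_s: 11.68
ee_pos: [0.4906, -0.0457, 0.0841]
eef_rot: [180.0, 0.0, -159.4]
contact_force: [0.5, -0.1, -1.8]
grip_width: 0.0126
gripper_force: 69.3
```

Call:
servo_tool --series '[{"tx": -0.01,"ty": 0,"tz": 0,"wx": 0,"wy": 0,"wz": 0,"gripper": 0},{"tx": -0.01,"ty": 0,"tz": 0,"wx": 0,"wy": 0,"wz": 0,"gripper": 0}]'

```text
time_s: 11.92
ee_pos: [0.4943, -0.0444, 0.0841]
eef_rot: [180.0, 0.0, -159.4]
contact_force: [-0.6, 1.1, -1.9]
grip_width: 0.0129
gripper_force: 69.3
```

Call:
servo_tool --series '[{"tx": -0.01,"ty": 0,"tz": 0,"wx": 0,"wy": 0,"wz": 0,"gripper": 0}]'

```text
time_s: 12.05
ee_pos: [0.4961, -0.0437, 0.0841]
eef_rot: [180.0, -0.0, -159.4]
contact_force: [-0.2, -0.4, -1.7]
grip_width: 0.0122
gripper_force: 69.3
```

Call:
servo_tool --series '[{"tx": -0.005,"ty": 0,"tz": 0,"wx": 0,"wy": 0,"wz": 0,"gripper": 0}]'

```text
time_s: 12.18
ee_pos: [0.497, -0.0433, 0.0841]
eef_rot: [180.0, 0.0, -159.4]
contact_force: [-0.7, -1.1, -2.5]
grip_width: 0.0125
gripper_force: 69.3
```

```bash
python3 -c "
from h import *
o=arm.observe();print(wj(o['ee_pos']),o['contact_force'],o['torque'])"
```

```text
[-0.02776899  0.00045591  0.08406873] [-0.67636861 -1.12255345 -2.48086563] [ 0.02045239  0.04842073 -0.02794529]
```

Call:
servo_tool --series '[{"tx": -0.01,"ty": 0,"tz": 0,"wx": 0,"wy": 0,"wz": 0,"gripper": 0}]'

```text
time_s: 12.3
ee_pos: [0.4988, -0.0427, 0.0841]
eef_rot: [180.0, -0.0, -159.4]
contact_force: [0.0, 1.0, -2.3]
grip_width: 0.0123
gripper_force: 69.3
```

Call:
servo_tool --series '[{"tx": -0.005,"ty": 0,"tz": 0,"wx": 0,"wy": 0,"wz": 0,"gripper": 0}]'

```text
time_s: 12.42
ee_pos: [0.4999, -0.0423, 0.0841]
eef_rot: [-180.0, 0.0, -159.4]
contact_force: [0.2, -0.1, -2.6]
grip_width: 0.0122
gripper_force: 69.3
```

Call:
servo_tool --series '[{"tx": -0.005,"ty": 0,"tz": 0,"wx": 0,"wy": 0,"wz": 0,"gripper": 0}]'

```text
time_s: 12.55
ee_pos: [0.5007, -0.042, 0.0841]
eef_rot: [180.0, 0.0, -159.4]
contact_force: [0.3, 1.0, -2.1]
grip_width: 0.0119
gripper_force: 69.3
```

Call:
servo_tool --series '[{"tx": -0.005,"ty": 0,"tz": 0,"wx": 0,"wy": 0,"wz": 0,"gripper": 0}]'

```text
time_s: 12.68
ee_pos: [0.5016, -0.0416, 0.0841]
eef_rot: [180.0, -0.0, -159.4]
contact_force: [-0.6, -0.0, -1.7]
grip_width: 0.0121
gripper_force: 69.3
```

Call:
servo_tool --series '[{"tx": -0.004,"ty": 0,"tz": 0,"wx": 0,"wy": 0,"wz": 0,"gripper": 0}]'

```text
time_s: 12.8
ee_pos: [0.5024, -0.0413, 0.0841]
eef_rot: [-180.0, 0.0, -159.4]
contact_force: [-0.1, -0.1, -0.8]
grip_width: 0.0121
gripper_force: 69.3
```

Call:
servo_tool --series '[{"tx": -0.004,"ty": 0,"tz": 0,"wx": 0,"wy": 0,"wz": 0,"gripper": 0}]'

```text
time_s: 12.92
ee_pos: [0.5032, -0.041, 0.0841]
eef_rot: [180.0, 0.0, -159.4]
contact_force: [0.3, -0.3, -0.6]
grip_width: 0.0122
gripper_force: 69.3
```

```bash
python3 -c "
from h import *
o=arm.observe();print(wj(o['ee_pos']),o['contact_force'],o['torque'])
b=grab('side','h_s.png')
cv2.imwrite('pics/g2.png',cv2.resize(b[140:220,240:340,::-1],None,fx=7,fy=7,interpolation=cv2.INTER_CUBIC))"
```

```text
[-0.02123211  0.00046742  0.08409897] [ 0.3369135  -0.27669614 -0.59397379] [ 0.04753867 -0.04949078 -0.00303802]
```

View pics/g2.png

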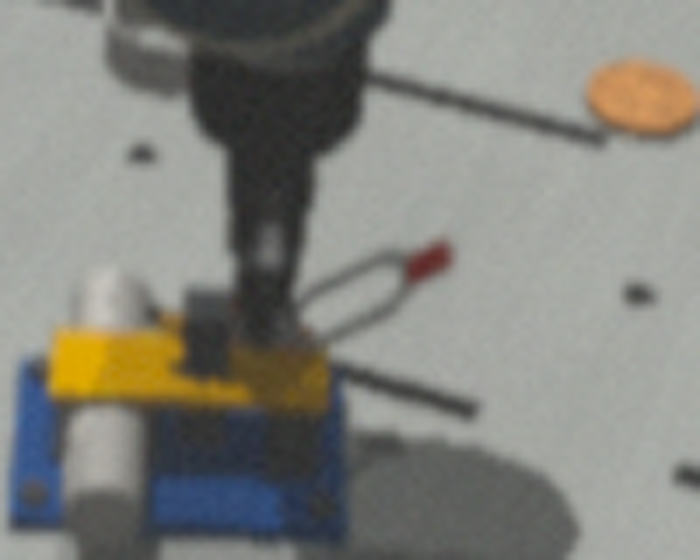

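The side view shows the shank through the bar, with its nose emerging at about (263,184), and the ring folded back with the tab at (301,177). The head is nearly touching the bar. I'll creep on until I feel the shoulder.

Call:
servo_tool --series '[{"tx": -0.004,"ty": 0,"tz": 0,"wx": 0,"wy": 0,"wz": 0,"gripper": 0}]'

```text
time_s: 13.1
ee_pos: [0.5034, -0.0409, 0.084]
eef_rot: [180.0, -0.1, -159.4]
contact_force: [-2.0, -1.5, -1.7]
grip_width: 0.0123
gripper_force: 69.4
```

Call:
servo_tool --series '[{"tx": -0.004,"ty": 0,"tz": 0,"wx": 0,"wy": 0,"wz": 0,"gripper": 0}]'

```text
time_s: 13.22
ee_pos: [0.5035, -0.0409, 0.0838]
eef_rot: [180.0, -0.1, -159.4]
contact_force: [-4.9, -2.4, 0.5]
grip_width: 0.0124
gripper_force: 69.6
```

Call:
servo_tool --series '[{"tx": -0.004,"ty": 0,"tz": 0,"wx": 0,"wy": 0,"wz": 0,"gripper": 0}]'

```text
time_s: 13.35
ee_pos: [0.5035, -0.0409, 0.0836]
eef_rot: [180.0, -0.2, -159.4]
contact_force: [-5.8, -2.3, 1.8]
grip_width: 0.0122
gripper_force: 69.7
```

Call:
servo_tool --series '[{"tx": 0.008,"ty": 0,"tz": 0,"wx": 0,"wy": 0,"wz": 0,"gripper": 0},{"tx": 0,"ty": 0,"tz": 0,"wx": 0,"wy": 0,"wz": 0,"gripper": 25},{"tx": 0,"ty": 0,"tz": 0,"wx": 0,"wy": 0,"wz": 0,"gripper": 25},{"tx": 0.015,"ty": 0,"tz": 0,"wx": 0,"wy": 0,"wz": 0,"gripper": 25},{"tx": 0,"ty": 0,"tz": 0,"wx": 0,"wy": 0,"wz": 0,"gripper": 25}]'

```text
time_s: 13.98
ee_pos: [0.5014, -0.0417, 0.0844]
eef_rot: [-180.0, 0.1, -159.4]
contact_force: [0.4, -0.6, -0.4]
grip_width: 0.0214
gripper_force: 0.0
```

Call:
servo_tool --series '[{"tx": 0,"ty": 0,"tz": 0,"wx": 0,"wy": 0,"wz": 0,"gripper": 0},{"tx": 0,"ty": 0,"tz": 0,"wx": 0,"wy": 0,"wz": 0,"gripper": 0},{"tx": -0.005,"ty": 0,"tz": 0,"wx": 0,"wy": 0,"wz": 0,"gripper": 0}]' --newtons 40

```text
time_s: 14.35
ee_pos: [0.5015, -0.0417, 0.0844]
eef_rot: [-180.0, -0.1, -159.4]
contact_force: [-4.4, -1.3, 6.9]
grip_width: 0.013
gripper_force: 43.5
```

```bash
python3 -c "
from h import *
o=arm.observe();print(wj(o['ee_pos']),o['contact_force'],o['torque'])"
```

```text
[-0.02300405  0.00037092  0.08443001] [-4.42355535 -1.27218565  6.86766438] [-0.20400732  1.65789007  0.03301271]
```

Call:
servo_tool --series '[{"tx": -0.004,"ty": 0,"tz": 0,"wx": 0,"wy": 0,"wz": 0,"gripper": 0},{"tx": 0,"ty": 0,"tz": 0,"wx": 0,"wy": 0,"wz": 0,"gripper": 30},{"tx": 0,"ty": 0,"tz": 0,"wx": 0,"wy": 0,"wz": 0,"gripper": 30},{"tx": 0,"ty": 0,"tz": 0,"wx": 0,"wy": 0,"wz": 0,"gripper": 30}]'

```text
time_s: 14.85
ee_pos: [0.5028, -0.0411, 0.0839]
eef_rot: [180.0, -0.0, -159.4]
contact_force: [-0.3, 0.8, 0.6]
grip_width: 0.0253
gripper_force: 0.0
```

Call:
servo_tool --series '[{"tx": 0,"ty": 0,"tz": -0.2,"wx": 0,"wy": 0,"wz": 0,"gripper": 30},{"tx": 0,"ty": 0,"tz": -0.3,"wx": 0,"wy": 0,"wz": 0,"gripper": 30},{"tx": 0,"ty": 0,"tz": -0.15,"wx": 0,"wy": 0,"wz": 0,"gripper": 30},{"tx": 0.3,"ty": 0,"tz": 0,"wx": 0,"wy": 0,"wz": 0,"gripper": 30},{"tx": 0.2,"ty": 0,"tz": 0,"wx": 0,"wy": 0,"wz": 0,"gripper": 30}]'

```text
time_s: 15.48
ee_pos: [0.4077, -0.0768, 0.2142]
eef_rot: [180.0, 0.0, -159.4]
contact_force: [1.0, 0.3, 0.2]
grip_width: 0.0256
gripper_force: 0.0
```

```bash
python3 -c "
from h import *
o=arm.observe();print(wj(o['ee_pos']),o['contact_force'],o['grip_width'])
a=grab('top','r_t.png');b=grab('side','r_s.png')
f=lambda im,x,y,w,h,k:cv2.resize(im[y:y+h,x:x+w,::-1],None,fx=k,fy=k,interpolation=cv2.INTER_CUBIC)
cv2.imwrite('pics/g3.png',np.hstack([f(a,240,175,65,90,6),f(b,250,140,65,90,6)]))"
```

```text
[-0.12312965  0.00058529  0.21423491] [1.01390837 0.29634834 0.23503378] 0.025641611599549623
```

View pics/g3.png

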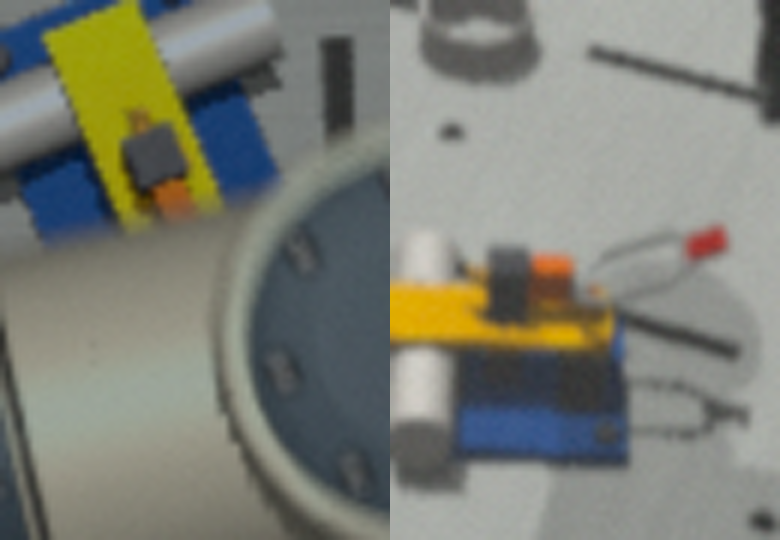

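Head is home against the bar (orange at side (342-250.. ≈277,186)), nose is out the far side, and the tab is at about (302.5,180.3). Next I'll work out the tab's position.

```bash
python3 -c "
from h import *
b=cv2.imread('pics/r_s.png');h=cv2.cvtColor(b,cv2.COLOR_BGR2HSV)
m=cv2.inRange(h,(0,120,60),(5,255,255))|cv2.inRange(h,(170,120,60),(180,255,255));m[:,:292]=0;m[:,315:]=0;m[:170]=0;m[190:]=0
ys,xs=np.nonzero(m);print(len(xs),xs.mean(),ys.mean(),xs.min(),xs.max(),ys.min(),ys.max())
o,d=ray('side',xs.mean(),ys.mean()); n=np.array([-np.sin(np.radians(JY)),np.cos(np.radians(JY)),0])
t=-(o-np.r_[J,0])@n/(d@n);p=wj(o+t*d);print(p, np.hypot(p[0]+.038,p[2]-.087), np.arctan2(p[2]-.087,-p[0]-.038))"
```

```text
17 302.4117647058824 180.11764705882354 300 305 179 182
[-1.03249689e-01  6.93889390e-18  1.20692495e-01] 0.07343504704139162 0.4766517848080104
```

Call:
servo_tool --series '[{"tx": 0.2,"ty": 0,"tz": 0,"wx": 0,"wy": -0.028,"wz": 0,"gripper": 0},{"tx": 0,"ty": 0,"tz": 0,"wx": 0,"wy": -0.028,"wz": 0,"gripper": 0},{"tx": 0,"ty": 0,"tz": 0,"wx": 0,"wy": -0.027,"wz": 0,"gripper": 0},{"tx": 0,"ty": 0,"tz": 0,"wx": 0,"wy": 0,"wz": 0,"gripper": 0}]'

```text
time_s: 16.08
ee_pos: [0.3701, -0.0912, 0.2139]
eef_rot: [180.0, 30.0, -159.6]
contact_force: [0.2, -0.5, 0.6]
grip_width: 0.0001
gripper_force: 0.0
```

```bash
python3 -c "
from h import *
o=arm.observe();print(wj(o['ee_pos']),o['eef_rot'],o['contact_force'],o['joint_pos'])
plan(jw(-.150,.0,.105))"
```

```text
[-0.16343111  0.000338    0.21386652] [ 179.97407423   29.99994913 -159.55988582] [ 0.16318098 -0.51933196  0.58590016] [ -1.26824292 -20.67173046 -31.06324512 -13.56812002 -52.19596205
 -62.56048898]
shift units total [ 0.214  -0.0017  0.505 ] per row [ 0.214  -0.0017  0.505 ] mm [ 42.8  -0.3 101. ]
```

Call:
servo_tool --series '[{"tx": 0.076,"ty": 0,"tz": 0.175,"wx": 0,"wy": 0,"wz": 0,"gripper": 0},{"tx": 0.076,"ty": 0,"tz": 0.175,"wx": 0,"wy": 0,"wz": 0,"gripper": 0},{"tx": 0.076,"ty": 0,"tz": 0.175,"wx": 0,"wy": 0,"wz": 0,"gripper": 0},{"tx": -0.08,"ty": 0,"tz": 0.037,"wx": 0,"wy": 0,"wz": 0,"gripper": 0},{"tx": -0.08,"ty": 0,"tz": 0.037,"wx": 0,"wy": 0,"wz": 0,"gripper": 0}]'

```text
time_s: 16.7
ee_pos: [0.4176, -0.0732, 0.1029]
eef_rot: [180.0, 29.7, -159.3]
contact_force: [-1.8, -1.1, 0.5]
grip_width: -0.0002
gripper_force: 0.5
```

Call:
servo_tool --series '[{"tx": -0.067,"ty": 0,"tz": -0.031,"wx": 0,"wy": 0,"wz": 0,"gripper": 0},{"tx": -0.067,"ty": 0,"tz": -0.031,"wx": 0,"wy": 0,"wz": 0,"gripper": 0},{"tx": 0,"ty": 0,"tz": 0,"wx": 0,"wy": 0,"wz": 0,"gripper": 0}]'

```text
time_s: 17.08
ee_pos: [0.4338, -0.0672, 0.1286]
eef_rot: [-179.9, 29.9, -159.3]
contact_force: [-0.6, 0.6, -0.9]
grip_width: 0.0003
gripper_force: 0.1
```

```bash
cat > s.py <<'E'
from h import *
import sys
o=arm.observe();print(wj(o['ee_pos']),o['eef_rot'],o['contact_force'])
a=grab('top');b=grab('side')
h=cv2.cvtColor(b[:,:,::-1].copy(),cv2.COLOR_BGR2HSV)
m=cv2.inRange(h,(0,120,50),(5,255,255))|cv2.inRange(h,(170,120,50),(180,255,255));m[:,:240]=0;m[:,315:]=0;m[:140]=0;m[200:]=0
k,l,st,c=cv2.connectedComponentsWithStats(m)
n=np.array([-np.sin(np.radians(JY)),np.cos(np.radians(JY)),0])
for i in range(1,k):
    if st[i][4]<4: continue
    O,d=ray('side',*c[i]); t=-(O-np.r_[J,0])@n/(d@n);p=wj(O+t*d)
    print(st[i][4],c[i].round(1),p.round(4),'r',np.hypot(p[0]+.038,p[2]-.087).round(4),'theta',np.arctan2(p[2]-.087,-p[0]-.038).round(3))
f=lambda im,x,y,w,h,k:cv2.resize(im[y:y+h,x:x+w,::-1],None,fx=k,fy=k,interpolation=cv2.INTER_CUBIC)
cv2.imwrite('pics/%s.png'%sys.argv[1],np.hstack([f(a,235,165,65,80,6),f(b,240,140,70,80,6)]))
E
python3 s.py p1
```

```text
[-0.09532668  0.00035904  0.12857956] [-179.94417729   29.94815032 -159.28183841] [-0.61018167  0.55358565 -0.91661618]
15 [298.1 174.3] [-0.0871  0.      0.1438] r 0.0751 theta 0.858
```

The tab has risen to 0.86 rad, so I'll keep swinging.

Call:
servo_tool --series '[{"tx": -0.08,"ty": 0,"tz": -0.003,"wx": 0,"wy": 0,"wz": 0,"gripper": 0},{"tx": -0.08,"ty": 0,"tz": -0.003,"wx": 0,"wy": 0,"wz": 0,"gripper": 0},{"tx": -0.073,"ty": 0,"tz": 0.025,"wx": 0,"wy": 0,"wz": 0,"gripper": 0},{"tx": -0.073,"ty": 0,"tz": 0.025,"wx": 0,"wy": 0,"wz": 0,"gripper": 0},{"tx": 0,"ty": 0,"tz": 0,"wx": 0,"wy": 0,"wz": 0,"gripper": 0}]'

```text
time_s: 17.8
ee_pos: [0.4873, -0.0469, 0.1504]
eef_rot: [-180.0, 29.9, -159.3]
contact_force: [-0.7, 0.1, 0.6]
grip_width: -0.0001
gripper_force: 0.2
```

```bash
python3 s.py p2
```

```text
[-0.03814563  0.00056943  0.15036444] [-179.9937016    29.86714524 -159.331639  ] [-0.74133397  0.0889114   0.60764803]
```

Call:
servo_tool --series '[{"tx": -0.054,"ty": 0,"tz": 0.045,"wx": 0,"wy": 0,"wz": 0,"gripper": 0},{"tx": -0.054,"ty": 0,"tz": 0.045,"wx": 0,"wy": 0,"wz": 0,"gripper": 0},{"tx": -0.031,"ty": 0,"tz": 0.046,"wx": 0,"wy": 0,"wz": 0,"gripper": 0},{"tx": -0.031,"ty": 0,"tz": 0.046,"wx": 0,"wy": 0,"wz": 0,"gripper": 0},{"tx": 0,"ty": 0,"tz": 0,"wx": 0,"wy": 0,"wz": 0,"gripper": 0}]'

```text
time_s: 18.52
ee_pos: [0.5311, -0.0304, 0.1349]
eef_rot: [180.0, 29.8, -159.4]
contact_force: [-0.4, -0.3, -0.7]
grip_width: 0.0
gripper_force: 0.1
```

```bash
python3 s.py p3
```

```text
[0.0086193  0.00061998 0.13488906] [ 179.97967513   29.79790557 -159.37230143] [-0.44328406 -0.34680135 -0.68684436]
5 [264.4 173.2] [ 0.0187 -0.      0.1423] r 0.0792 theta 2.368
```

View pics/p3.png

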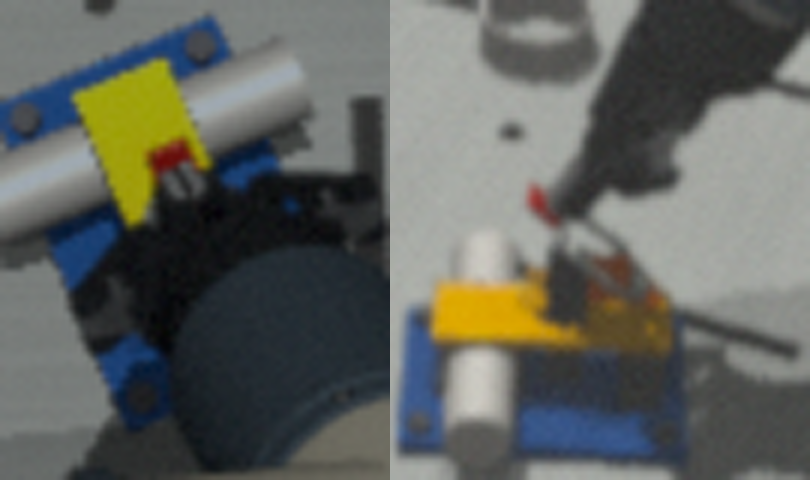

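The ring is past the top at about 2.3 rad, with the tab at side (264,173). Lift, straighten the tool and press from above.

Call:
servo_tool --series '[{"tx": -0.095,"ty": 0,"tz": -0.205,"wx": 0,"wy": 0,"wz": 0,"gripper": 0},{"tx": 0,"ty": 0,"tz": 0,"wx": 0,"wy": 0.028,"wz": 0,"gripper": 0},{"tx": 0,"ty": 0,"tz": 0,"wx": 0,"wy": 0.028,"wz": 0,"gripper": 0},{"tx": 0,"ty": 0,"tz": 0,"wx": 0,"wy": 0.027,"wz": 0,"gripper": 0},{"tx": 0,"ty": 0,"tz": 0,"wx": 0,"wy": 0,"wz": 0,"gripper": 0}]'

```text
time_s: 19.25
ee_pos: [0.5286, -0.0312, 0.1792]
eef_rot: [180.0, -0.2, -159.3]
contact_force: [-0.0, 0.2, 0.1]
grip_width: 0.0002
gripper_force: 0.0
```

```bash
python3 s.py p4; python3 -c "
from h import *
plan(jw(.025,.0005,.150),-159.4)"
```

```text
[0.00599993 0.00069969 0.17919824] [ 179.97869128   -0.1982989  -159.33380954] [-0.03285631  0.17866142  0.05824934]
6 [266.  173.5] [ 0.0136 -0.      0.1414] r 0.0749 theta 2.33
shift units total [-0.1028 -0.0005  0.1515] per row [-0.1028 -0.0005  0.1515] mm [-20.6  -0.1  30.3]
turn units [0.0001 0.0001 0.0001]
```

Call:
servo_tool --series '[{"tx": -0.115,"ty": 0,"tz": 0.05,"wx": 0,"wy": 0,"wz": 0,"gripper": 0},{"tx": 0,"ty": 0,"tz": 0.1,"wx": 0,"wy": 0,"wz": 0,"gripper": 0},{"tx": 0,"ty": 0,"tz": 0.08,"wx": 0,"wy": 0,"wz": 0,"gripper": 0},{"tx": 0,"ty": 0,"tz": 0.08,"wx": 0,"wy": 0,"wz": 0,"gripper": 0},{"tx": -0.03,"ty": 0,"tz": 0,"wx": 0,"wy": 0,"wz": 0,"gripper": 0}]'

```text
time_s: 19.98
ee_pos: [0.5528, -0.0224, 0.1188]
eef_rot: [180.0, -0.0, -159.4]
contact_force: [0.0, -0.3, 0.3]
grip_width: -0.0003
gripper_force: 0.1
```

```bash
python3 s.py p5
```

```text
[0.03177836 0.00049532 0.11882357] [ 1.79970127e+02 -7.52018365e-03 -1.59423660e+02] [ 0.0016952  -0.27256746  0.30831796]
```

Now the ring should be near level. Press down in small steps.

Call:
servo_tool --series '[{"tx": -0.01,"ty": 0,"tz": 0.03,"wx": 0,"wy": 0,"wz": 0,"gripper": 0},{"tx": -0.01,"ty": 0,"tz": 0.03,"wx": 0,"wy": 0,"wz": 0,"gripper": 0},{"tx": 0,"ty": 0,"tz": 0.02,"wx": 0,"wy": 0,"wz": 0,"gripper": 0}]'

```text
time_s: 20.45
ee_pos: [0.558, -0.0204, 0.1023]
eef_rot: [180.0, -0.0, -159.4]
contact_force: [0.1, 0.9, -0.3]
grip_width: 0.0002
gripper_force: 0.1
```

Call:
servo_tool --series '[{"tx": 0,"ty": 0,"tz": 0.015,"wx": 0,"wy": 0,"wz": 0,"gripper": 0}]'

```text
time_s: 20.58
ee_pos: [0.5579, -0.0204, 0.0993]
eef_rot: [180.0, -0.0, -159.4]
contact_force: [0.6, -1.0, 0.3]
grip_width: -0.0001
gripper_force: 0.1
```

Call:
servo_tool --series '[{"tx": 0,"ty": 0,"tz": 0.01,"wx": 0,"wy": 0,"wz": 0,"gripper": 0}]'

```text
time_s: 20.7
ee_pos: [0.558, -0.0204, 0.0976]
eef_rot: [180.0, -0.0, -159.4]
contact_force: [1.1, -0.2, 0.7]
grip_width: -0.0
gripper_force: 0.2
```

Call:
servo_tool --series '[{"tx": 0,"ty": 0,"tz": 0.01,"wx": 0,"wy": 0,"wz": 0,"gripper": 0}]'

```text
time_s: 20.82
ee_pos: [0.5584, -0.0204, 0.0961]
eef_rot: [-180.0, 0.1, -159.4]
contact_force: [-0.9, -0.5, 5.2]
grip_width: 0.0
gripper_force: 2.0
```

```bash
python3 s.py p6
```

```text
[0.0377355  0.0003457  0.09607535] [-1.79977951e+02  5.03609920e-02 -1.59370523e+02] [-0.90838384 -0.49076039  5.19011411]
```

Contact with the nose begins (5 N). Continue in 1 mm steps.

Call:
servo_tool --series '[{"tx": 0,"ty": 0,"tz": 0.006,"wx": 0,"wy": 0,"wz": 0,"gripper": 0}]'

```text
time_s: 21.05
ee_pos: [0.5586, -0.0204, 0.0954]
eef_rot: [-180.0, 0.1, -159.4]
contact_force: [-1.2, -0.6, 5.2]
grip_width: -0.0003
gripper_force: 3.0
```

Call:
servo_tool --series '[{"tx": 0,"ty": 0,"tz": 0.006,"wx": 0,"wy": 0,"wz": 0,"gripper": 0}]'

```text
time_s: 21.18
ee_pos: [0.5591, -0.0203, 0.0945]
eef_rot: [-179.9, 0.2, -159.4]
contact_force: [-0.8, 0.1, 6.9]
grip_width: -0.0001
gripper_force: 3.5
```

Call:
servo_tool --series '[{"tx": 0,"ty": 0,"tz": 0.006,"wx": 0,"wy": 0,"wz": 0,"gripper": 0}]'

```text
time_s: 21.3
ee_pos: [0.5594, -0.0203, 0.0934]
eef_rot: [-179.9, 0.2, -159.4]
contact_force: [0.3, 0.7, 8.2]
grip_width: 0.0
gripper_force: 3.5
```

Call:
servo_tool --series '[{"tx": 0,"ty": 0,"tz": 0.006,"wx": 0,"wy": 0,"wz": 0,"gripper": 0}]'

```text
time_s: 21.42
ee_pos: [0.5597, -0.0201, 0.0923]
eef_rot: [-179.9, 0.2, -159.4]
contact_force: [1.0, 1.6, 5.4]
grip_width: -0.0001
gripper_force: 2.7
```

Call:
servo_tool --series '[{"tx": 0,"ty": 0,"tz": 0.006,"wx": 0,"wy": 0,"wz": 0,"gripper": 0}]'

```text
time_s: 21.55
ee_pos: [0.56, -0.02, 0.0913]
eef_rot: [-179.9, 0.3, -159.3]
contact_force: [2.0, 0.7, 6.9]
grip_width: 0.0002
gripper_force: 3.2
```

Call:
servo_tool --series '[{"tx": 0,"ty": 0,"tz": 0.006,"wx": 0,"wy": 0,"wz": 0,"gripper": 0}]'

```text
time_s: 21.68
ee_pos: [0.5603, -0.02, 0.0902]
eef_rot: [-179.9, 0.3, -159.3]
contact_force: [2.3, 2.2, 6.0]
grip_width: 0.0001
gripper_force: 2.5
```

Call:
servo_tool --series '[{"tx": 0,"ty": 0,"tz": 0.006,"wx": 0,"wy": 0,"wz": 0,"gripper": 0}]'

```text
time_s: 21.8
ee_pos: [0.5599, -0.02, 0.0886]
eef_rot: [-179.9, 0.3, -159.4]
contact_force: [2.9, 2.0, 3.6]
grip_width: 0.0
gripper_force: 1.4
```

Call:
servo_tool --series '[{"tx": 0,"ty": 0,"tz": 0.006,"wx": 0,"wy": 0,"wz": 0,"gripper": 0}]'

```text
time_s: 21.92
ee_pos: [0.5573, -0.0204, 0.0857]
eef_rot: [180.0, -0.1, -159.4]
contact_force: [-0.6, 0.0, -0.4]
grip_width: 0.0001
gripper_force: 0.1
```

Snapped: the force dropped to zero. I'll press a touch more to confirm the stop.

Call:
servo_tool --series '[{"tx": 0,"ty": 0,"tz": 0.006,"wx": 0,"wy": 0,"wz": 0,"gripper": 0}]'

```text
time_s: 22.05
ee_pos: [0.5568, -0.0206, 0.084]
eef_rot: [180.0, -0.2, -159.4]
contact_force: [-0.2, -0.3, 0.4]
grip_width: 0.0
gripper_force: 0.1
```

Call:
servo_tool --series '[{"tx": 0,"ty": 0,"tz": 0.006,"wx": 0,"wy": 0,"wz": 0,"gripper": 0}]'

```text
time_s: 22.18
ee_pos: [0.5571, -0.0206, 0.083]
eef_rot: [180.0, -0.1, -159.4]
contact_force: [1.0, -0.6, 0.9]
grip_width: 0.0002
gripper_force: 0.2
```

Call:
servo_tool --series '[{"tx": 0,"ty": 0,"tz": 0.006,"wx": 0,"wy": 0,"wz": 0,"gripper": 0}]'

```text
time_s: 22.3
ee_pos: [0.5576, -0.0205, 0.0822]
eef_rot: [180.0, -0.1, -159.4]
contact_force: [0.4, -0.0, -0.3]
grip_width: 0.0001
gripper_force: 0.2
```

Call:
servo_tool --series '[{"tx": 0,"ty": 0,"tz": 0.006,"wx": 0,"wy": 0,"wz": 0,"gripper": 0}]'

```text
time_s: 22.42
ee_pos: [0.5578, -0.0205, 0.0812]
eef_rot: [180.0, -0.0, -159.4]
contact_force: [-0.0, 0.2, -0.5]
grip_width: 0.0001
gripper_force: 0.2
```

Call:
servo_tool --series '[{"tx": 0,"ty": 0,"tz": 0.005,"wx": 0,"wy": 0,"wz": 0,"gripper": 0}]'

```text
time_s: 22.55
ee_pos: [0.5579, -0.0204, 0.0803]
eef_rot: [180.0, -0.0, -159.4]
contact_force: [-0.6, 0.0, 1.8]
grip_width: -0.0002
gripper_force: 1.0
```

Call:
servo_tool --series '[{"tx": 0,"ty": 0,"tz": 0.005,"wx": 0,"wy": 0,"wz": 0,"gripper": 0}]'

```text
time_s: 22.68
ee_pos: [0.558, -0.0205, 0.0796]
eef_rot: [-180.0, -0.0, -159.4]
contact_force: [-1.7, 0.4, 3.2]
grip_width: 0.0002
gripper_force: 1.3
```

Call:
servo_tool --series '[{"tx": 0,"ty": 0,"tz": 0.005,"wx": 0,"wy": 0,"wz": 0,"gripper": 0},{"tx": 0,"ty": 0,"tz": 0,"wx": 0,"wy": 0,"wz": 0,"gripper": 0}]'

```text
time_s: 22.92
ee_pos: [0.5581, -0.0204, 0.0787]
eef_rot: [-180.0, 0.0, -159.4]
contact_force: [-1.1, -0.5, 3.7]
grip_width: -0.0002
gripper_force: 2.0
```

Call:
servo_tool --series '[{"tx": 0,"ty": 0,"tz": -0.1,"wx": 0,"wy": 0,"wz": 0,"gripper": 0},{"tx": 0,"ty": 0,"tz": -0.3,"wx": 0,"wy": 0,"wz": 0,"gripper": 0},{"tx": 0,"ty": 0,"tz": -0.3,"wx": 0,"wy": 0,"wz": 0,"gripper": 0},{"tx": 0.3,"ty": -0.3,"tz": 0,"wx": 0,"wy": 0,"wz": 0,"gripper": 0},{"tx": 0.2,"ty": -0.3,"tz": 0,"wx": 0,"wy": 0,"wz": 0,"gripper": 0}]'

```text
time_s: 23.55
ee_pos: [0.5179, -0.1386, 0.219]
eef_rot: [-180.0, 0.1, -159.2]
contact_force: [0.7, 0.1, -0.8]
grip_width: 0.0003
gripper_force: 0.0
```

Call:
servo_tool --series '[{"tx": 0.2,"ty": -0.3,"tz": 0,"wx": 0,"wy": 0,"wz": 0,"gripper": 0},{"tx": 0.1,"ty": -0.2,"tz": 0,"wx": 0,"wy": 0,"wz": 0,"gripper": 0},{"tx": 0,"ty": 0,"tz": 0,"wx": 0,"wy": 0,"wz": 0,"gripper": 0}]'

```text
time_s: 23.92
ee_pos: [0.4986, -0.2461, 0.2176]
eef_rot: [180.0, -0.0, -159.6]
contact_force: [-0.2, -0.1, 0.1]
grip_width: -0.0
gripper_force: 0.0
```

```bash
python3 s.py p9
```

```text
[-0.09768258 -0.189835    0.21759306] [ 1.79971643e+02 -3.76135028e-02 -1.59623447e+02] [-0.20583369 -0.13413387  0.13491807]
18 [258.6 186.7] [ 0.0352 -0.      0.0841] r 0.0732 theta -3.102
```

View pics/p9.png

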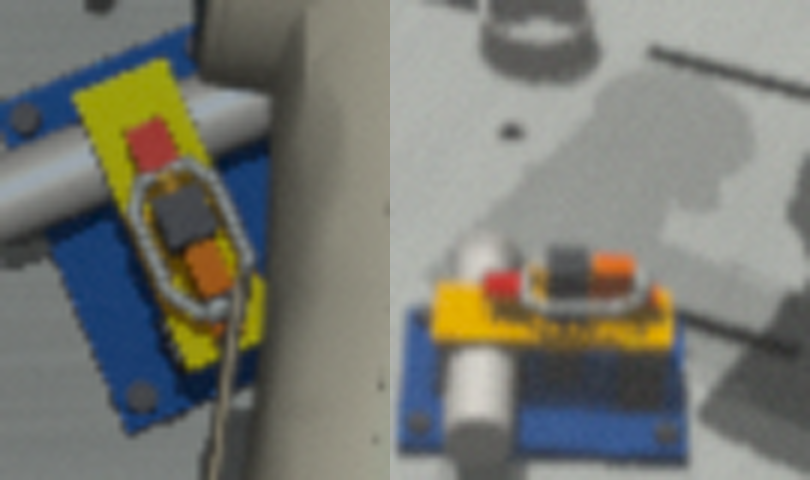

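The side view shows the head against the bar and the ring lying over the bar, with its bow past the nose and the tab level at (258.6,186.7). The robot is clear of everything, so I'm handing in.

```bash
python3 -c "
from plant import arm
print(arm.close_job())"
```

```text
the job is handed in; nothing more can be done
None
```

I handed in the job at about 24 s with the pin home in the bar and the ring swung over; I felt it snap past the pin's tip, but hand-in gave no verdict, so locking is judged only from force and the last picture.

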